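# Release the pawl and open the tall book rack

### The job

Make room in the taller of the two book racks: flip its ratchet pawl out of the teeth by tipping the thumb lever over towards the sliding plate until it stays over, then slide that plate back, away from the notebooks, all the way to the end of its travel. Leave the low rack as it is.

Things in the scene. Friction and masses are not known exactly. Their poses are not given: they have to be found in the camera images.
- tall_rack_plate (a point): Middle of the top edge of the tall wooden book rack's sliding plate, 115 mm above the table (the low rack's plate: 70 mm). Upright board, 10 mm thick along the rack, 120 wide. Axes: x level along the rack, the way it opens, away from the notebooks and roughly from the robot (within 20 degrees); y across; z up. Notebooks reach 84 mm above the table, so its top 30 mm can be pushed or pinched over them.
- tall_rack_slide (a joint): Travel of the tall rack's plate in m, growing away from the notebooks: 0 nearest to them, 0.120 at the end stop (fully open). Starts between 0 and 0.05. Friction about 2.5 N; it stays where it is left.
- tall_rack_pivot (a point): Centre of the level pin (across the rack) of the tall rack's steel pawl; axes as the plate's. It rides on the slide, 60 mm beyond the plate's mid-plane (+x) and 52 mm above the table, between two cheeks 44 mm apart outside and 60 mm high. From it a 50 mm nose arm points 40 degrees below level to +x into the rack's teeth (12 mm pitch), and a thumb lever stands up.
- tall_rack_lever (a point): Tip of that pawl's thumb lever, mid-width: a flat paddle 30 mm wide, 6 thick, 50 long from the pin, standing 65 degrees above level and leaning to +x, away from the plate, so the tip starts about 21 mm beyond the pin and 97 mm above the table. Axes as the plate's, but turning with the pawl. Pushing it towards the plate (-x) with under 1 N lifts the nose out of the teeth.
- tall_rack_pawl (a joint): Turn of the tall rack's pawl in rad: about 0 to 0.15 in the teeth (the plate can go towards the notebooks but jams within 12 mm going back), 1.745 flipped fully over (stop). Past about 1.15 it falls over by itself and stays: lever tip 48 mm from the pin towards the plate, 65 mm above the table, nose arm sticking up to 95 mm.
- low_rack_lever (a point): Tip of the same kind of thumb lever on the low rack, about 97 mm above the table; not to be touched. The low rack stands on the other side of the desk's middle.

How it is judged:
On the way:
1. the tall rack's pawl is flipped over and stays there while its plate is still forward (within 80 mm of its nearest position to the notebooks) (value of joint tall_rack_pawl above 1.3 rad and value of joint tall_rack_slide below 0.08 m), for 0.2 s.
At the end, for the whole second after the job is handed in: the tall rack's plate stands within 12 mm of its end stop, away from the notebooks, at rest (value of joint tall_rack_slide above 0.108 m and velocity of joint tall_rack_slide below 0.01 m/s); the robot touches nothing.
It fails at once if the low rack's lever is flipped or its slide moved (lever tip more than 30 mm from its start) (distance of low_rack_lever from where it was at the start of the episode above 0.03 m).
It also fails if it takes over 40 s, if anything falls off the work surface, if the arm or the gripper's body presses on something with over 40 N, if the wrist force passes 120 N, or if a joint passes its speed limit or range.

### The arm

A 6-joint arm with a two-finger parallel gripper is mounted at the origin on the work surface. World frame = base frame: x ahead of the robot, y to its left, z up, the work surface at z = 0. Lengths are in m, angles in rad, forces in N, time in s.
With the tool pointing down it reaches from about 0.225 to 0.875 m from the base axis. Payload 3.4 kg.
Tool frame: the origin (TCP) lies between the finger pads; the fingertips stand 8 mm ahead of it and the grasp point (between the pads) lies 11 mm behind it; z points along the fingers, y is the line along which they close (so a half turn about z gives the same grasp; the last joint's range is limited). The gripper opens to 85 mm and grips with 20 to 120 N. Pads are 22 mm wide; open, the fingers measure 114 mm over their backs; the gripper's body (76 mm by 85 mm) begins 54 mm behind the grasp point. The pads swing forward as they close: fully open they stand 13 mm farther back than shut.
Start: joints at [1.138, 0.276, 1.505, -0, 1.361, -0.121], TCP at [0.176, 0.547, 0.202] pointing down, gripper open.
Joint ranges: [-2.89, 2.89], [-0.75, 2.08], [0.22, 2.7], [-1.18, 4.32], [0.11, 2.71], [-2.7, 2.7]. Speed limits (rad/s): [2.57, 2.57, 3.14, 3.14, 3.14, 3.14].

### API

Orientations are given as a unit quaternion [w, x, y, z].
In Python, from rig import manip gives the robot as it stands.
- The arm moves only by the tool move_arm, never from a script. Its argument "deltas" is a list that holds one entry, the list of rows, each a list of 5 numbers: the shift along the tool's x, y, z normalised to -1 to 1, where 1 is 80 cm, then the turn about the tool's z normalised to -1 to 1, where 1 is 120 degrees, then the closure, from -1 (fully open) to 1 (shut). In form: [[[tx, ty, tz, twist, grip], ...]]. A call has 1 to 12 rows; each row is the pose to reach, as a shift and turn from the pose commanded when the call began, along the tool's axes at that moment; what a row does not reach only later rows make up. A row lasts 1/10 s, in which the tool goes at most 50 mm and 8.59 degrees, less where a joint would pass 70% of its speed; a pose out of reach is approached as far as the arm can. A call with a number of a shift or a turn outside -1 to 1 is refused whole. A call with a gripper value outside its range is refused whole. The fingers move at their own pace and stop on an object; "squeeze" is the grip in N (left out, the last holds). Time passes only in rows, so rows that repeat a pose let the fingers close. It gives the time, the measured TCP pose, the force, the opening and the grip force at its end, in the units of the state.
- manip.get_state(): the state, without advancing time (a new reading comes with each control period).
- manip.get_image(name): name is "scene" or "side" or "wrist"; returns the picture (384x512x3 uint8, red, green, blue); there is no depth.
- manip.camera_params(name): a dict with "fx", "fy", "cx", "cy" (pixels), "R" (3x3) and "t" (3): a world point X has camera coordinates R X + t; the wrist camera has in their place "tool_from_camera" (4x4, takes a point from camera to tool coordinates, whose origin is the TCP and whose axes are the flange's). Camera axes: x right, y down, z forward; pixel columns grow to the right and rows downward; lengths in m; the calibration is good to about 2 mm. A picture is of the moment at which its call begins: read the wrist's pose just before it. camera_params takes no time and is no camera call.
- manip.sign_off(): hands the job in; it is judged then, once.
The state is a dict: "clock": time; "qpos": joint angles; "qd": joint speeds; "effort": joint torques, N m; "position": TCP position; "ee_rot": TCP orientation; "contact_force": force on the tool from outside, world axes, zero at the start; "moment": the same for the moment, N m; "width": finger opening in m; "gripper_force": force on a finger pad.
Only numpy, scipy, OpenCV 4.12 (cv2) and the standard library are available. Lean on these libraries where they do the work, as an engineer would, in place of code of your own. Each camera call takes 0.05 s, during which the arm holds its last target. There are 200 camera calls.

## Working session

There is one attempt and no reset: what is moved stays moved. The work goes in short steps, Python scripts to look and compute and a tool call to move; the robot and the scene stay as the last step left them, time stands still between calls to the robot, and variables do not carry over. Pictures are saved under pics/ and viewed, at most 10 in all, crops included, and the job is handed in when it is done.

Besides the shell and the picture viewer there is one more tool, called as a command line: name --argument value ..., lists and objects as JSON in quotes. move_arm: Moves the arm, as the interface text tells. Scaled input: -1 to 1 covers 80 cm each way for a shift and 120 degrees each way for a turn. Its arguments: {"type":"object","properties":{"deltas":{"type":"array","items":{"type":"array","items":{"type":"array","items":{"type":"number","minimum":-1,"maximum":1}}}},"squeeze":{"type":"number"}},"required":["deltas"]}

```bash
mkdir -p pics
cat > h.py <<'E'
import numpy as np, cv2
from rig import manip
def save(n,f):
    im=manip.get_image(n); cv2.imwrite('pics/'+f,im[:,:,::-1]); return im
def ray(n,u,v):
    c=manip.camera_params(n); R=np.array(c['R']);t=np.array(c['t'])
    d=R.T@np.array([(u-c['cx'])/c['fx'],(v-c['cy'])/c['fy'],1.]); return -R.T@t,d
def onz(n,u,v,z):
    o,d=ray(n,u,v); return o+d*(z-o[2])/d[2]
E
python3 - <<'E'
from h import *
a=save('scene','a.png');b=save('side','b.png')
cv2.imwrite('pics/ab.png',np.vstack([a,b])[:,:,::-1][:, :])
for n in('scene','side'):
    o,d=ray(n,256,192);print(n,o.round(3),d.round(3))
s=manip.get_state();print(s['position'],s['ee_rot'],s['width'])
E
```

```text
scene [0.771 0.382 0.683] [-0.369 -0.545 -0.753]
side [0.348 0.682 0.596] [ 0.208 -0.777 -0.594]
[0.17619123 0.54680351 0.20090055] [-2.18414953e-04  1.55284631e-01  9.87869423e-01 -7.99448887e-04] 0.08554255003314129
```

View pics/a.png

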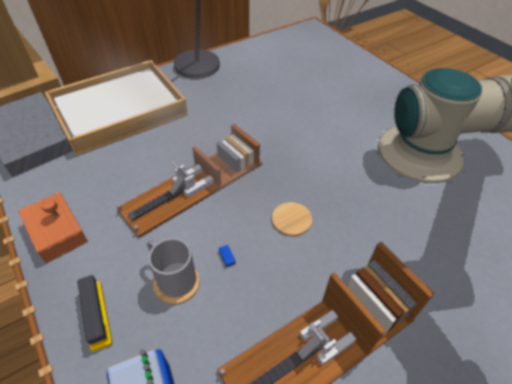

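View pics/b.png

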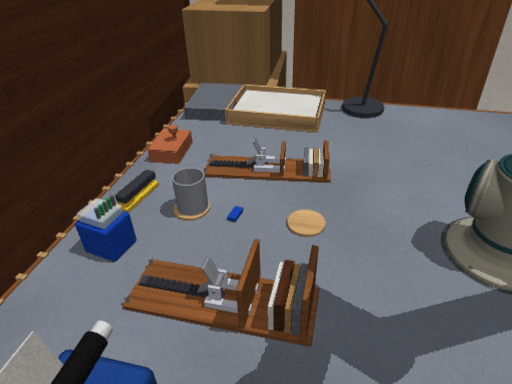

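The tall rack is the near one (plate at about (355,305) in scene and (250,280) in side, with the lever at about (318,330) and (212,275)). I'll enlarge both crops.

Run:
```python
import cv2,numpy as np
a=cv2.imread('pics/a.png')[240:384,215:435];b=cv2.imread('pics/b.png')[230:345,115:335]
a=cv2.resize(a,None,fx=3.0,fy=3.0,interpolation=2)[:, :];b=cv2.resize(b,None,fx=3,fy=3,interpolation=2)
cv2.imwrite('pics/a2.png',a);cv2.imwrite('pics/b2.png',b)
```

```text
(no output)
```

View pics/a2.png

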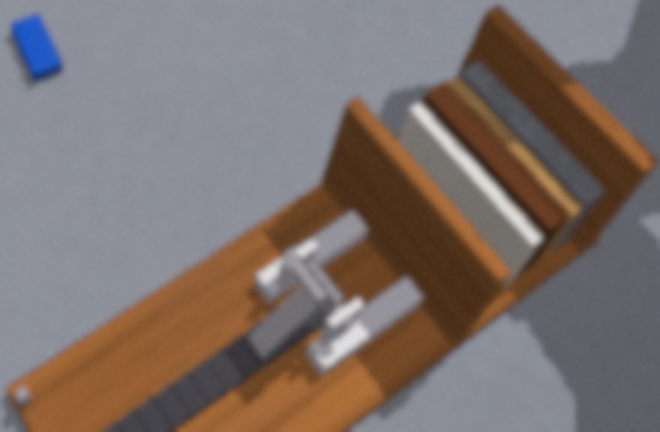

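View pics/b2.png

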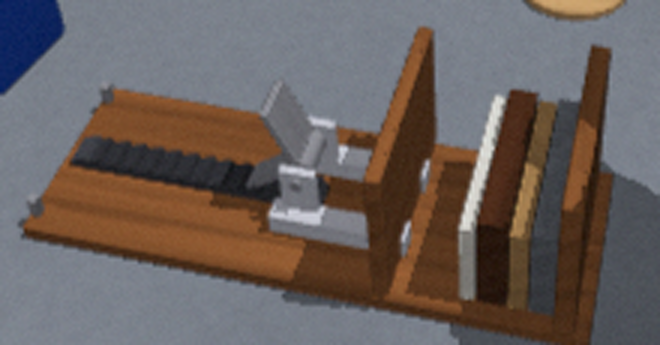

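Run:
```python
from h import *
for n,p in(('scene',[(333.3,273.7),(383.7,333.7)]),('side',[(256.7,240),(239.3,290.5)])):
    P=[onz(n,*q,.115) for q in p]; m=(P[0]+P[1])/2; w=P[1]-P[0]
    ax=np.array([w[1],-w[0]])/np.linalg.norm(w[:2]);print(n,P,'mid',m.round(4),'w',np.linalg.norm(w),'yaw',np.degrees(np.arctan2(ax[1],ax[0])), 'lever',(m[:2]+.081*ax).round(4))
print(onz('side',205,264,.097))
# rack base corners, side view far end & plate end
for q in [(122,306),(152,259)]: print(onz('side',*q,.012))
s=manip.get_state();print(manip.camera_params('wrist'))
from scipy.spatial.transform import Rotation as Ro
q=s['ee_rot'];print(Ro.from_quat([q[1],q[2],q[3],q[0]]).as_matrix().round(3))
```

```text
scene [array([0.48384408, 0.19207375, 0.115     ]), array([0.48649939, 0.31041847, 0.115     ])] mid [0.4852 0.2512 0.115 ] w 0.11837450459023331 yaw -1.2853361653375655 lever [0.5662 0.2494]
side [array([0.48071172, 0.19332755, 0.115     ]), array([0.48015152, 0.30927996, 0.115     ])] mid [0.4804 0.2513 0.115 ] w 0.11595376717574069 yaw 0.27680986083837383 lever [0.5614 0.2517]
[0.55958167 0.25271774 0.097     ]
[0.70885951 0.30990958 0.012     ]
[0.70836107 0.19007441 0.012     ]
{'fx': 304.6622366912498, 'fy': 304.6622366912498, 'cx': 255.26883627715344, 'cy': 195.61770768022217, 'tool_from_camera': array([[ 6.94280671e-04, -9.53135181e-01, -3.02543954e-01,
         7.79894336e-02],
       [ 9.99999051e-01,  3.01642824e-04,  1.34451083e-03,
         1.13815213e-03],
       [-1.19024037e-03, -3.02544600e-01,  9.53134486e-01,
        -1.71584907e-01],
       [ 0.00000000e+00,  0.00000000e+00,  0.00000000e+00,
         1.00000000e+00]])}
[[-0.952  0.307 -0.001]
 [ 0.307  0.952 -0.002]
 [ 0.    -0.002 -1.   ]]
```

move_arm --deltas '[[[-0.608,-0.192,0,-0.149,1],[-0.608,-0.192,0,-0.149,1],[-0.608,-0.192,0,-0.149,1],[-0.608,-0.192,0,-0.149,1],[-0.608,-0.192,0,-0.149,1],[-0.608,-0.192,0,-0.149,1],[-0.608,-0.192,0,-0.149,1],[-0.608,-0.192,0,-0.149,1],[-0.608,-0.192,0,-0.149,1],[-0.608,-0.192,0,-0.149,1],[-0.608,-0.192,0,-0.149,1],[-0.608,-0.192,0,-0.149,1]]]' --squeeze 30

```text
clock: 1.3
position: [0.5941, 0.2498, 0.2005]
ee_rot: [-0.001, 0.002, 1.0, -0.0]
contact_force: [-1.3, -0.1, -0.3]
width: -0.0001
gripper_force: 0.0
```

Run:
```python
from h import *
save('wrist','w1.png')
s=manip.get_state();c=manip.camera_params('wrist');q=s['ee_rot']
from scipy.spatial.transform import Rotation as Ro
R=Ro.from_quat([q[1],q[2],q[3],q[0]]).as_matrix();T=np.array(c['tool_from_camera'])
for P in [(.564,.2515,.097),(.543,.2515,.06),(.484,.2515,.115)]:
    p=R.T@(np.array(P)-s['position']); k=T[:3,:3].T@(p-T[:3,3]); print(P,k[0]/k[2]*c['fx']+c['cx'],k[1]/k[2]*c['fy']+c['cy'])
```

```text
(0.564, 0.2515, 0.097) 253.6186868139934 156.017044951727
(0.543, 0.2515, 0.06) 253.70951975174373 128.79314561799794
(0.484, 0.2515, 0.115) 253.25719072069242 57.70398668106134
```

View pics/w1.png

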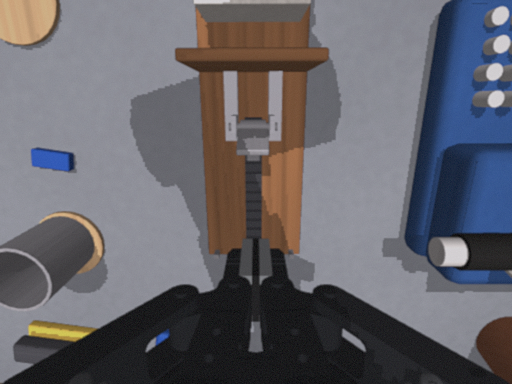

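The lever tip is at (253,152) in the wrist view, about 5 mm from the prediction and centred. Next I'll go down beyond it and push towards the plate.

move_arm --deltas '[[[0,0.002,0.06,0,1],[0,0.002,0.12,0,1],[0,0.002,0.143,0,1],[0.012,0.002,0.143,0,1],[0.024,0.002,0.143,0,1],[0.036,0.002,0.143,0,1],[0.048,0.002,0.143,0,1],[0.06,0.002,0.143,0,1],[0.072,0.002,0.143,0,1],[0.084,0.002,0.143,0,1],[0.094,0.002,0.143,0,1],[0.094,0.002,0.143,0,1]]]'

```text
clock: 2.55
position: [0.5156, 0.2534, 0.0873]
ee_rot: [-0.0, -0.0, 1.0, -0.0]
contact_force: [-0.5, -0.0, 0.1]
width: -0.0
gripper_force: 0.0
```

move_arm --deltas '[[[0,0,-0.05,0,1],[0,0,-0.1,0,1],[0,0,-0.143,0,1],[0.05,0,-0.143,0,1],[0.1,0,-0.143,0,1],[0.1,0,-0.143,0,1]]]'

```text
clock: 3.15
position: [0.4321, 0.2529, 0.2019]
ee_rot: [-0.002, -0.001, 1.0, -0.0]
contact_force: [0.4, 0.3, -0.4]
width: 0.0001
gripper_force: 0.0
```

Run:
```python
from h import *
b=save('side','b3.png')[200:350,110:340]
w=save('wrist','w3.png')[:,:]
b=cv2.resize(b,None,fx=2.2,fy=2.2,interpolation=2)
cv2.imwrite('pics/c.png',b[:,:,::-1])
```

```text
(no output)
```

View pics/c.png

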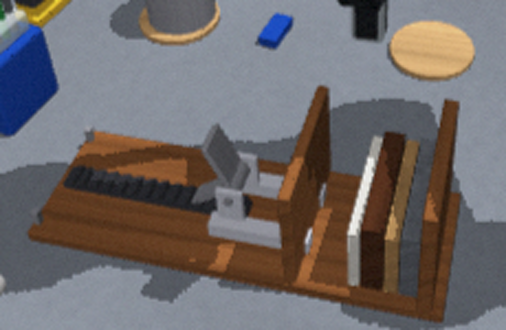

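The lever is still standing (tip at about (215,130) in the crop), so the fingers probably slipped over it too high. I'll repeat the push lower and look while still in contact.

move_arm --deltas '[[[-0.06,0,0,0,1],[-0.12,0,0,0,1],[-0.18,0,0,0,1],[-0.204,0,0,0,1],[-0.204,0,0.06,0,1],[-0.204,0,0.12,0,1],[-0.204,0,0.159,0,1],[-0.204,0,0.159,0,1],[-0.19,0,0.159,0,1],[-0.18,0,0.159,0,1],[-0.17,0,0.159,0,1],[-0.16,0,0.159,0,1]]]'

```text
clock: 4.45
position: [0.5652, 0.2539, 0.0765]
ee_rot: [0.002, -0.0, 1.0, 0.001]
contact_force: [0.5, 0.0, -0.2]
width: 0.0003
gripper_force: 0.0
```

move_arm --deltas '[[[0.01,0,0,0,1],[0.02,0,0,0,1],[0.03,0,0,0,1],[0.04,0,0,0,1],[0.05,0,0,0,1],[0.06,0,0,0,1],[0.06,0,0,0,1]]]'

```text
clock: 5.15
position: [0.5155, 0.2534, 0.0744]
ee_rot: [-0.001, -0.0, 1.0, -0.0]
contact_force: [-0.1, -0.6, 0.6]
width: 0.0
gripper_force: 0.0
```

Run:
```python
from h import *
b=save('side','b4.png')[150:350,110:340]
a=save('scene','a4.png')[190:384,215:435]
b=cv2.resize(b,(400,348),interpolation=2);a=cv2.resize(a,(395,348),interpolation=2)
cv2.imwrite('pics/d.png',np.hstack([a,b])[:,:,::-1])
```

```text
(no output)
```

View pics/d.png

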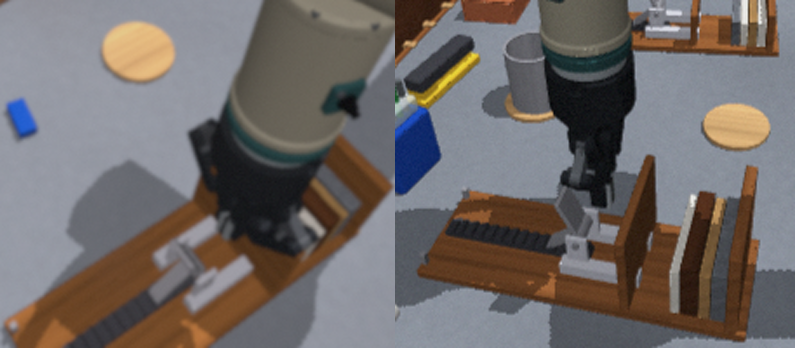

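Run:
```python
from h import *
def tri(p,q):
    o1,d1=ray('scene',*p);o2,d2=ray('side',*q)
    k=np.linalg.lstsq(np.c_[d1,-d2],o2-o1,rcond=None)[0]
    A,B=o1+k[0]*d1,o2+k[1]*d2; return ((A+B)/2).round(4),np.linalg.norm(A-B).round(4)
print(tri((346,322),(228,268)))
print('plate far top corner',tri((333.3,273.7),(256.7,240)), tri((383.7,333.7),(239.3,290.5)))
for P in [(.5155,.2534,.067),(.5155,.2534,.08),(.54,.2515,.052),(.561,.2515,.097)]:
  for n in('scene','side'):
    c=manip.camera_params(n);k=np.array(c['R'])@P+c['t'];print(P,n,k[0]/k[2]*c['fx']+c['cx'],k[1]/k[2]*c['fy']+c['cy'])
s=manip.get_state();print(s['position'],s['qpos'],s['contact_force'])
b=cv2.imread('pics/b4.png')[220:310,160:270];a=cv2.imread('pics/a4.png')[280:370,280:390]
cv2.imwrite('pics/e.png',cv2.resize(np.hstack([a,b]),None,fx=3.6,fy=3.6,interpolation=2))
```

```text
(array([0.5158, 0.2623, 0.105 ]), np.float64(0.0046))
plate far top corner (array([0.4818, 0.1906, 0.1118]), np.float64(0.001)) (array([0.4825, 0.3081, 0.1106]), np.float64(0.0046))
(0.5155, 0.2534, 0.067) scene 338.122284210772 325.2014369608103
(0.5155, 0.2534, 0.067) side 230.13414295762396 280.0312474048923
(0.5155, 0.2534, 0.08) scene 339.5454917394078 322.06627938754764
(0.5155, 0.2534, 0.08) side 229.6588724844841 275.0509308805671
(0.54, 0.2515, 0.052) scene 324.52888705006234 335.60718483540023
(0.54, 0.2515, 0.052) side 218.00417941007424 282.5213224435429
(0.561, 0.2515, 0.097) scene 318.42548409584 332.1398659245119
(0.561, 0.2515, 0.097) side 204.47512619588576 263.3631017876873
[0.51718328 0.25358576 0.07463045] [ 3.35101905e-01  3.74540042e-01  1.69398051e+00 -9.19220471e-06
  1.07239389e+00 -1.23613182e+00] [0.37375995 0.31789873 0.60511225]
```

View pics/e.png

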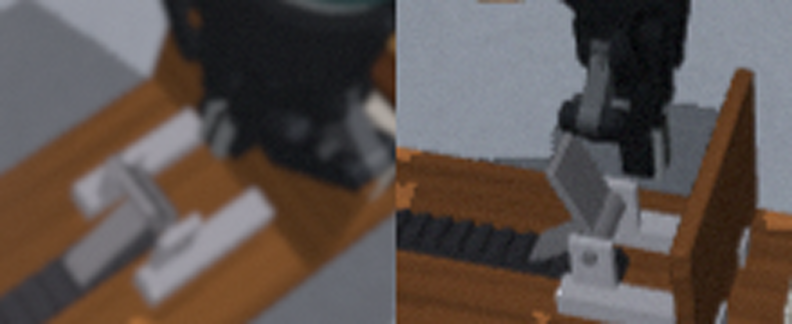

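The fingertips triangulate to about z 0.10, roughly 30 mm higher than expected, so they passed over the lever. I'll go back, descend lower, and look before pushing.

move_arm --deltas '[[[0,0,-0.06,0,1],[-0.05,0,-0.06,0,1],[-0.1,0,-0.06,0,1],[-0.1,0,-0.02,0,1],[-0.1,0,0.012,0,1],[-0.1,0,0.024,0,1],[-0.1,0,0.024,0,1]]]'

```text
clock: 5.95
position: [0.5961, 0.2531, 0.0536]
ee_rot: [-0.002, -0.0, 1.0, -0.0]
contact_force: [-0.6, 0.3, 0.4]
width: -0.0001
gripper_force: 0.0
```

Run:
```python
from h import *
b=save('side','b5.png')[205:315,140:270];a=save('scene','a5.png')[265:375,250:380]
cv2.imwrite('pics/f.png',cv2.resize(np.hstack([a,b])[:,:,::-1],None,fx=3,fy=3,interpolation=2))
s=manip.get_state();print(s['position'],s['contact_force'])
for z in(.047,.083,.1):
  P=np.r_[s['position'][:2],z]
  for n in('scene','side'):
    c=manip.camera_params(n);k=np.array(c['R'])@P+c['t'];u=k[0]/k[2]*c['fx']+c['cx'];v=k[1]/k[2]*c['fy']+c['cy'];print(z,n,((u-250)*3,(v-265)*3) if n=='scene' else (390+(u-140)*3,(v-205)*3))
```

```text
[0.59785657 0.25379951 0.05618329] [-0.14381002  0.12276864  0.32780009]
0.047 scene (np.float64(141.72324119761902), np.float64(276.81619411903404))
0.047 side (np.float64(533.7583214950594), np.float64(224.96447614111122))
0.083 scene (np.float64(148.45299517657043), np.float64(253.86245560452323))
0.083 side (np.float64(526.0135760372073), np.float64(184.41249889889082))
0.1 scene (np.float64(151.85449642952608), np.float64(242.260668888199))
0.1 side (np.float64(522.1891630614953), np.float64(164.38763058011483))
```

View pics/f.png

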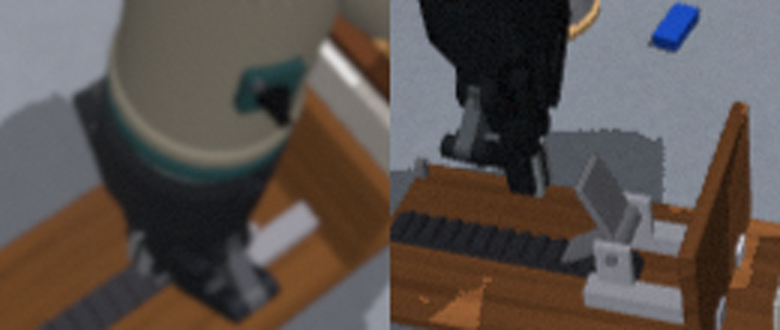

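The finger bottom is at (527,192) in the right crop, which is z of about 0.077. That is below the lever tip (595,160) and above the cheeks, so I can push now.

move_arm --deltas '[[[0.01,0,0,0,1],[0.02,0,0,0,1],[0.03,0,0,0,1],[0.04,0,0,0,1],[0.05,0,0,0,1],[0.06,0,0,0,1],[0.07,0,0,0,1],[0.08,0,0,0,1],[0.09,0,0,0,1],[0.1,0,0,0,1],[0.106,0,0,0,1],[0.106,0,0,0,1]]]'

```text
clock: 7.25
position: [0.5113, 0.2534, 0.0553]
ee_rot: [-0.0, -0.0, 1.0, -0.0]
contact_force: [-0.0, -0.8, -0.0]
width: 0.0
gripper_force: 0.0
```

move_arm --deltas '[[[0,0,0,0,1],[0,0,-0.06,0,1],[0,0,-0.12,0,1],[0,0,-0.16,0,1],[0.05,0,-0.16,0,1],[0.1,0,-0.16,0,1],[0.1,0,-0.16,0,1]]]'

```text
clock: 7.95
position: [0.4271, 0.2529, 0.1835]
ee_rot: [-0.002, -0.001, 1.0, -0.0]
contact_force: [0.9, 0.0, 0.2]
width: 0.0
gripper_force: 0.0
```

Run:
```python
from h import *
b=save('side','b6.png');o=cv2.imread('pics/b.png')[:,:,::-1]
# grey paddle region: old tip area vs flipped; compare with initial patch
for nm,(u,v) in dict(tip=(205,264),mid=(211,272)).items(): print(nm,o[v-1:v+2,u-1:u+2].mean((0,1)),b[v-1:v+2,u-1:u+2].mean((0,1)))
def pr(n,P):
    c=manip.camera_params(n);k=np.array(c['R'])@P+c['t'];return round(k[0]/k[2]*c['fx']+c['cx'],1),round(k[1]/k[2]*c['fy']+c['cy'],1)
print('flipped tip',pr('side',(.492,.2515,.065)),'nose tip',pr('side',(.565,.2515,.095)))
# ascii map of plate columns: brownness along row 262
hs=cv2.cvtColor(b,cv2.COLOR_RGB2HSV);ho=cv2.cvtColor(np.ascontiguousarray(o),cv2.COLOR_RGB2HSV)
for r in range(244,290,3): print(r,''.join('B' if x[1]>110 else ('w' if x[2]>150 else ('g' if x[2]>70 else '#')) for x in ho[r,190:270]),''.join('B' if x[1]>110 else ('w' if x[2]>150 else ('g' if x[2]>70 else '#')) for x in hs[r,190:270]))
```

```text
tip [128.         128.77777778 135.66666667] [75.77777778 75.         79.66666667]
mid [104.88888889 105.22222222 110.33333333] [69.44444444 70.11111111 73.55555556]
flipped tip (np.float64(243.3), np.float64(282.2)) nose tip (np.float64(202.4), np.float64(263.8))
244 gggggggggggggggggggggggggggggggggggggggggggggggggggggggggggggggBBBBBBggggggggggg wwwwwwwwwwwwwwwwwwwwwwwwwwwwwwwwwwwwwwwwwwwwwwwwwwwwwwwwwwwwwggBBBBBBgwwwwwwwwww
247 ggggggggggggggggggggggggggggggggggggggggggggggggggggggggggggggBBBBBBBggggggggggg wwwwwwwwwwwwwwwwwwwwwwwwwwwwwwgwwwwwwwwwwwwwwwwgwwwwwwwwwwwwwgBBBBBBBgwwwwgggggg
250 ggggggggggggggggggggggggggggggggggggggggggggggggggggggggggggBBBBBBBBBggggggggggg wwwwwggwwwwwwwwwwwwwwwwwwwwwwwwwgwwwwwwwwwwwwwwwwwwwwwwwwwwgBBBBBBBBB#gggggggggg
253 gggggggggggggggggggggggggggggggggggggggggggggggggggggggggggBBBBBBBBBBggggggggggg wwwwwwwwwwwwwwwwwwwwwwwwwwwwgwwwwwwwwwwwgwgwwwwwwwwwwwwwwwgBBBBBBBBBB#gggggggggg
256 ggggggggggggggggggggggggggggggggggggggggggggggggggggggggggBBBBBBBBBBBggggggggggg wwwwgwwwwwwwwwwwwwwwwwwwwwwwwwwwwwwwwwwwwwwwwwwwwwwwwwwwwgBBBBBBBBBBB#gggggggggg
259 g
[... 1120 characters left out ...]
gggggggBBBBBBBBBBBBBBBBBBBgggggggggg
280 BBBBBBBBBBBBBBBBBBBgggggggggggggggggggwwwggggggggBBBBBBBBBBBBBBBBBBBBBBBBBBBBBBB BBBBBBBBBBBBBBBBBBBBBgggggggggggggggggggggggggggggBBBBBBBBBBBBBBBBBBBBBBBBBBBBBB
283 ggBBBBBBBBBBBgggggggggggggggggggggggggwgggggggggBBBBBBBBBBBBBBBBBBgggBBBBBBBBBBB ggBBBBBBBBBBBBBBBBBBBBBgggggggggggggggggggggggggBBBBBBBBBBBBBBBBBB#ggBBBBBBBBBBB
286 ##########ggggggggwwwwwwwwwwgggggggggggggggggggBBBBBBBBBBBBBBBBBBgwwgBBBBBBBBBBB ################BggwwwwwgggggggggggggggggggggggBBBBBBBBBBBBBBBBBB#gggBBBBBBBBBBB
289 ########ggggggggggggggggggggggg##BBBBBBgggggggBBBBBBBBBBBBBBBBBBggggBBBBBBBBBBBB ##################ggggggggggggg##BBBBBBgggggggBBBBBBBBBBBBBBBBBB#gggBBBBBBBBBBBB
```

The pawl is flipped: the grey paddle now reaches the plate, the nose is up, and the plate hasn't moved. Next I'll come down behind the plate and push.

move_arm --deltas '[[[-0.022,0,0.06,0,1],[-0.022,0,0.11,0,1],[-0.022,0,0.138,0,1],[-0.022,0,0.138,0,1],[-0.032,0,0.138,0,1],[-0.042,0,0.138,0,1],[-0.052,0,0.138,0,1],[-0.06,0,0.138,0,1],[-0.07,0,0.138,0,1],[-0.08,0,0.138,0,1],[-0.09,0,0.138,0,1],[-0.1,0,0.138,0,1]]]'

```text
clock: 9.2
position: [0.5128, 0.2534, 0.073]
ee_rot: [-0.0, -0.0, 1.0, -0.0]
contact_force: [-2.6, 0.6, 3.3]
width: 0.0001
gripper_force: 1.6
```

move_arm --deltas '[[[-0.01,0,0,0,1],[-0.02,0,0,0,1],[-0.03,0,0,0,1],[-0.035,0,0,0,1]]]'

```text
clock: 9.6
position: [0.5415, 0.2534, 0.0728]
ee_rot: [0.0, -0.0, 1.0, -0.0]
contact_force: [-2.4, -0.0, 2.3]
width: 0.0002
gripper_force: 1.4
```

Run:
```python
from h import *
b=save('side','b7.png');print(manip.get_state()['position'])
hs=cv2.cvtColor(b,cv2.COLOR_RGB2HSV)
for r in range(235,300,5): print(r,''.join('B' if x[1]>110 else ('w' if x[2]>150 else ('g' if x[2]>70 else '#')) for x in hs[r,150:290]))
```

```text
[0.54206741 0.25340702 0.07280047]
235 wwgwwwwwwwwgggwwwwwwwggwwwwwwwwwwwwwwwwwwwwgg###ggg###########B############gwwwwwwwwwwwwwwwwwwwwwwwwwwwwwwwwwwwwwwwwwwwwwwwwwwwwwwwwwwggwwww
240 wwgwwwwwwwwwwwwwwwgwwwwwwwwwwwwwwwwwwwwwwwwwgggggggg################B###gwwwwwwwwwwwwwwggwwwwgwggwwwwwwwwwwwwwwwwwwwwwwwwwwwwwwwwwwwwwwwwwww
245 gwgwwwwwwwwwwwwwgwwwwwwgwwwwwwwwwwwwwwwwgggg#gggggg#############B#######gwwgwgwwwwwwwwwwwwwwwwgwgwwwgwwwwwwwwwwwwwwwwwwwwwwwwwwwwwwwwwwwwgww
250 wwwwwwwwwwwwwwwwgwwwwwggwwwwwwwwwwwwwgg#####gggggg#######B###############ggggggggggggggggggggggwgwwwwwwggwwwwwwwwgwwgwwwwwwwwwwwwwwwwwwwwwww
255 wwwwgwwwwwwgggggggggwwwwwgwgwwwwgwwwwwwwwgggg##############B#######ggg###ggggggggggggggggggggggggggggggggwwwgwgggwwwwwwwwwwwwgwwwgwwwwwwwwww
260 g#gBBBBBggggggggggg#ggggwwwwwwwwwwgwwwwwwwwwwggggggggBBBB##########gg#####ggggggggggggggggggggggggggwwgwwwwwwgwwwwwwwwggwggwwwwwwwwgwwgBBBgg
265 BBBBBBBBBBBBBBBggggggg##gg#ggggggggggwggggggggggggBBBBBBBB##########gg#BB#gggggggggggggggggggggggggggwwgggwggggwwgwwwwwgwwwwwwwwwwwwwgBBBBBB
270 BBBBBBBBBBBBBBBBBBBBggggggggggggggggggggggggggggBBBBBBBBBBBBBBBBBBBBBBBBBBgggggggggggggggggggggggggggwwgwwwwgwwwwwwwwwwgwwwwwwwwwwwwgBBBBBBB
275 BBBBBBBBBBBBBBBBBBBBBBBBgggggggggggggggggggggBBBBBBBBBBBBBBBBBBBBBBBBBBBBBBBBBBBBBBBBBBBBBBBBBBgggggggggwwwwwwwgwwwwwwwwwwwwwwwwwwgBBBBBBBBB
280 ###################ggggwwgwwgwgggggggggggggBBBBBBBBBBBBBBBBBBBBBBBBgggggBBBBBBBBBBBBBBBBBBBBBBBBBBBBBBBBBBBBBBBBBBBBBBBBBBBBgwwwwgBBBBBBBBBB
285 ####################gggggggggggg##########BBBBBBBBBBBBBBBBBBBBBBBBBgggBBBBBBBBBBBBBBBBBBBBBBBBBBBBBBBBBBBBBBBBBBBBBBBBBBBBBgwwwggBBBBBBBBBBB
290 BBBBBBBBBBBBBBBBB#ggggggggggggggg##########BBBBBBBBBBBBBBBBBBBBBB########BBBBBBBBBBBBBBBBBBBBBBBBBBBBBBBBBBBBBBBBBBBBBBBBBgwwww#BBBBBBBBBBBB
295 BBBBBBBBBBBBBBBBggggggggwwggwwwwwwwwwwwwwwwggBBBBBBBBBBBBBBBBBB###########BBBBBBBBBBBBBBBBBBBBBBBBBBBBBBBBBBBBBBBBBBBBBBgwwwwgBBBBBBBBBBBBBB
```

move_arm --deltas '[[[-0.01,0,0,0,1],[-0.016,0,0,0,1],[-0.022,0,0,0,1],[-0.022,0,0,0,1]]]'

```text
clock: 10.05
position: [0.5591, 0.2534, 0.0727]
ee_rot: [0.001, -0.0, 1.0, 0.0]
contact_force: [0.5, -0.2, -0.5]
width: -0.0001
gripper_force: 0.2
```

move_arm --deltas '[[[-0.007,0,0,0,1],[-0.014,0,0,0,1],[-0.014,0,0,0,1]]]'

```text
clock: 10.35
position: [0.5704, 0.2535, 0.0728]
ee_rot: [0.001, -0.0, 1.0, 0.0]
contact_force: [-0.2, 0.5, -0.8]
width: 0.0002
gripper_force: 0.2
```

move_arm --deltas '[[[-0.006,0,0,0,1],[-0.012,0,0,0,1],[-0.012,0,0,0,1]]]'

```text
clock: 10.65
position: [0.5795, 0.2535, 0.0729]
ee_rot: [0.0, -0.0, 1.0, 0.0]
contact_force: [-0.7, -0.3, -0.1]
width: 0.0
gripper_force: 0.6
```

Run:
```python
from h import *
b=save('side','b8.png')
hs=cv2.cvtColor(b,cv2.COLOR_RGB2HSV)
for r in range(260,305,4): print(r,''.join('B' if x[1]>110 else ('w' if x[2]>150 else ('g' if x[2]>70 else '#')) for x in hs[r,110:250]))
for x in (.575,.585,.595,.605): 
  for z in(.115,.07):
    c=manip.camera_params('side');k=np.array(c['R'])@[x,.3113,z]+c['t'];print(x,z,k[0]/k[2]*c['fx']+c['cx'],k[1]/k[2]*c['fy']+c['cy'])
```

```text
260 BBBBBBBgwgwggwwgggggggggggwggggggggggggg#gggggggggggwwwggggggggggggwggBBBBBBB##########gg#BBBBB#gggggggggggggggggggggggggggggggggggggggggggg
264 gggggwgwwwwwgwgwgggggggggggggggggggggggggggg#ggggggggggggggggggggggBBBBBBBBBBBBBBB####gg#BBBBBB#gggggggggggggggggggggggggggggggggggwgwgggggg
268 ggggggggggggggggggggggggggggggggggggBBBBBBggggggggggggggggggggggggBBBBBBBBBBBBBBBBBBBBBBBBBBBBBBggggggggggggggggggggggggggggggggggggggwwgggg
272 gggggggggggggggggwggwggggwwgwgggggBBBBBBBBBBBggggggggggggggggggBBBBBBBBBBBBBBBBBBBBBBBBBBBBBBBBBBBBBBBBBBBBBBBBBBBBBBBgggggggggggggggwwggggg
276 ggggggwggggwwwgwgwgggggggggggggBB######gggggwgwggggggggggggggBBBBBBBBBBBBBBBBBBBBBBBBBBBBggggBBBBBBBBBBBBBBBBBBBBBBBBBBBBBBBBBBBBBBBBBBBBBBB
280 gggggggggggggggggggggggggggggB##########ggggggggggggg########BBBBBBBBBBBBBBBBBBBBBBBBBBBggggBBBBBBBBBBBBBBBBBBBBBBBBBBBBBBBBBBBBBBBBBBBBBBBB
284 ggggggggggggggggggggggggggBBB############ggggggggggggg########BBBBBBBBBBBBBBBBBBBBBBBBB##BBBBBBBBBBBBBBBBBBBBBBBBBBBBBBBBBBBBBBBBBBBBBBBBBBB
288 gggggggggggggggggggggggBBBBBBBBBBBBBBBgggwwggggggggggggggggg###BBBBBBBBBBBBBBBBBB
[... 331 characters left out ...]
BBBBBBBBBBBBBBBBBB
300 gggggggggggggggggg#gBBBBBBBBBBBBBBBBBBBBBBBBBBBBBBBBBBBBBBBBggggggBBBBBBBBBBBB#ggggBBBBBBBBBBBBBBBBBBBBBBBBBBB#BBBBBBBBBBBBBBBBBBBBBBBBBBBBB
304 ggggggggggggggBBBBBBBBBBBBBBBBBBBBBBBBBBBBBBBBBBBBBBBBBBBBBBBBBBBBBBBBBBBBBBBBBBBBBBBBBBBBBBBBBBBBBBBBBBBBBBBBBBBBBBBBBBBBBBBBBBBBBBBBBBBBBB
0.575 0.115 182.18361241118535 281.2948556858661
0.575 0.07 185.85650172808647 299.24881420902966
0.585 0.115 176.39338753815974 280.25217877775907
0.585 0.07 180.29070875735124 298.19524409553355
0.595 0.115 170.63886762023486 279.21593145278655
0.595 0.07 174.75784603320213 297.1479074736199
0.605 0.115 164.9197234149416 278.18605442248787
0.605 0.07 169.25762216787405 296.1067491853908
```

move_arm --deltas '[[[-0.006,0,0,0,1],[-0.012,0,0,0,1]]]'

```text
clock: 10.9
position: [0.5791, 0.2534, 0.0729]
ee_rot: [-0.009, 0.0, 1.0, -0.0]
contact_force: [-24.3, 1.1, 17.0]
width: 0.0003
gripper_force: 12.5
```

The force rose to 24 N with no motion, so this is the end stop. I'll back off and rise.

move_arm --deltas '[[[0.012,0,0,0,1],[0.03,0,0,0,1],[0.05,0,0,0,1],[0.05,0,0,0,1],[0.05,0,-0.06,0,1],[0.05,0,-0.12,0,1],[0.05,0,-0.16,0,1],[0.05,0,-0.16,0,1]]]'

```text
clock: 11.7
position: [0.5536, 0.2548, 0.2075]
ee_rot: [0.007, -0.0, 1.0, 0.002]
contact_force: [0.2, 0.9, -0.6]
width: 0.0
gripper_force: 0.0
```

Run:
```python
from h import *
b=save('side','b9.png')[150:350,90:350];a=save('scene','a9.png')[190:384,180:435]
cv2.imwrite('pics/g.png',np.hstack([cv2.resize(a,(395,300)),cv2.resize(b,(395,300))])[:,:,::-1])
```

```text
(no output)
```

View pics/g.png

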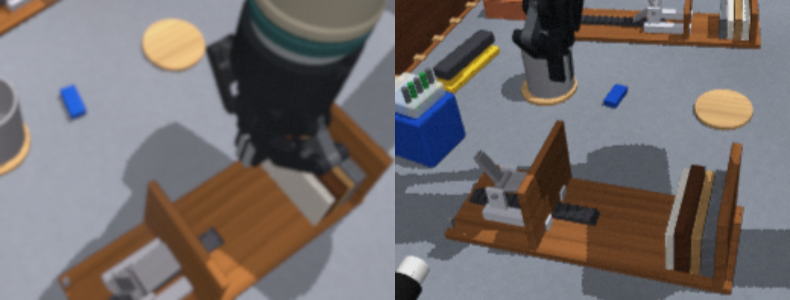

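The plate (about (545,180) in the right crop) is at the far end of the rack with the pawl flipped over, and the arm is clear.

```bash
python3 -c "
from rig import manip
print(manip.sign_off())"
```

```text
the job is handed in; nothing more can be done
None
```

The job is handed in: the tall rack's pawl is flipped and its plate is pushed back to where it stopped hard (24 N), about 0.11 m on by camera estimate. The low rack wasn't touched, and the arm ended clear at about 12 s; the hand-in returned no verdict.

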